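# Snap the retaining clip onto the mower idler pin

## Task

Take the red-handled fork tool off the rubber mat and use its prongs to push the dark split clip sideways along the yellow bracket plate onto the grooved pin until it snaps fully home; prove that it is seated by holding it pressed against the pin for a second with about 20 N, never more than 30 N, and never touch the clip with the fingers. Then lay the fork flat back on the mat and let go. Leave the jar, the wheel and the wrench alone.

Things in the scene. Friction and masses are not known exactly. Their poses are not given: they have to be found in the camera images.
- bracket: Fixed yellow mower bracket on a dark base. Origin: on the bench (z=0), below the pin axis; z up. Its flat level top plate is 60 mm up, reaching 95 mm in front of the pin (its -x), 35 mm behind and 90 mm to each side; a black pulley (30 mm radius, 24 mm tall) stands on it 62 mm to the pin's +y side. The clip waits on the plate's -x half
- pin (a point): point on the vertical pin's axis at the level of the plate top. The pin's groove (16 mm diameter) runs from the plate to 9 mm above it; over it is a head of 22 mm diameter, 9 mm tall. The clip, lying on the plate, slides into this groove from the side
- clip: split clip of dark steel lying flat on the plate, 6 mm thick, about 36 mm wide and 40 mm long. Origin: under the centre of its bore; +x points out of its open mouth, which roughly faces the pin. The flared mouth is about 25 mm wide at its tips (x = +19 mm). When home, the origin is within 3 mm of the pin axis. It weighs 50 g and bends if pushed with more than 30 N
- clip_back (a point): middle of the clip's back, 15 mm behind its origin, 3 mm up, level with two flat shoulders (5 to 17 mm to either side) for the prongs; the hump between them is 10 mm wide and reaches 4 mm further back. To pass the groove each jaw springs 2 mm aside: the push rises to some 6 to 14 N, drops suddenly as the clip snaps in, then meets a rigid stop at home
- jaw_l (a joint): opening angle of the clip's +y jaw, rad: 0 closed, up to 0.3 sprung open; springs back
- jaw_r (a joint): opening angle of the clip's -y jaw, rad: 0 closed, up to 0.3 sprung open; springs back
- fork: fork tool, about 220 g, lying flat on the mat: red straight handle 110 mm long, 24 mm wide, 30 mm tall. Origin: centre of the handle's underside; +x along the tool to the prongs, z up. The steel blade is level with the underside; two prongs 8 mm tall, 9 mm wide, 16 mm apart, end 92 to 112 mm ahead of the origin: the blade is set differently each time and stays as set, so find it by eye or feel
- mat: black rubber mat fixed on the bench, 280 mm (x) by 220 mm (y), 4 mm thick; origin at the centre of its underside
- grease_jar: blue jar, 64 mm diameter, 75 mm tall; leave alone
- wheel: small black mower wheel lying flat, 100 mm diameter, 40 mm tall; leave alone
- wrench: steel wrench lying on the bench; leave alone
Things that resemble listed ones, but are neither listed nor needed, are in the scene too. Several things have the shape of the fork; the one meant has the colours described above. Of the things shaped like the bracket, the yellow one is meant.

How it is judged (in metres and radians):
On the way, in this order (a step that is already met when the one before it is completed fails the run):
1. the fork is lifted clear of the mat (z of fork in the frame of mat above 0.03 m), for 0.2 s.
2. the clip is home on the pin, snapped shut round it, and held pressed there by the fork with 12 to 30 N (horizontal distance between clip and pin below 0.003 m and z of clip in the frame of pin below 0.004 m and value of joint each of jaw_l, jaw_r below 0.06 rad and contact force between fork and clip above 12 N), for 0.5 s.
At the end, for the whole second after the job is handed in: The clip sits in the pin's groove (origin within 3 mm of the pin axis, not lifted more than 4 mm off the plate, both jaws sprung back to under 0.06 rad), and the fork lies flat, underside down and at rest, with the middle of its handle over the mat, released (horizontal distance between clip and pin below 0.003 m and z of clip in the frame of pin below 0.004 m and value of joint each of jaw_l, jaw_r below 0.06 rad and x of fork in the frame of mat between -0.13 and 0.13 m and y of fork in the frame of mat between -0.1 and 0.1 m and z of fork in the frame of mat below 0.01 m and angle between fork's own z axis and vertical below 0.15 rad and linear speed of each of fork, clip below 0.02 m/s); the robot touches nothing.
It fails at once if the fork presses the clip with more than 30 N (contact force between fork and clip above 30 N).
It fails at once if the gripper touches the clip (contact force between the arm and clip above 0.5 N).
It fails at once if the fingers touch the clip (contact force between the fingers and clip above 0.5 N).
It fails at once if the jar, the wheel or the wrench is shifted by more than 20 mm (distance of any of grease_jar, wheel, wrench from where it was at the start of the episode above 0.02 m).
It also fails if it takes over 72 s, if anything falls off the work surface, if the arm or the gripper's body presses on something with over 40 N, if the wrist force passes 120 N, or if a joint passes its speed limit or range.

## Robot

A 6-joint arm with a two-finger parallel gripper is mounted at the origin on the work surface. World frame = base frame: x ahead of the robot, y to its left, z up, the work surface at z = 0. Lengths are in m, angles in degrees, forces in N, time in s.
With the tool pointing down it reaches from about 0.25 to 0.775 m from the base axis. Payload 4 kg.
Tool frame: the origin (TCP) lies at the very end of the fingers, on their centre line; the grasp point (between the pads) lies 19 mm behind it; z points along the fingers, y is the line along which they close (so a half turn about z gives the same grasp; the last joint's range is limited). The gripper opens to 85 mm and grips with 20 to 120 N. Pads are 22 mm wide; open, the fingers measure 114 mm over their backs; the gripper's body (76 mm by 85 mm) begins 54 mm behind the grasp point. The pads swing forward as they close: fully open they stand 13 mm farther back than shut.
Start: joints at [-71.797, 4.996, 78.535, -0, 96.463, -5.907], TCP at [0.225, -0.502, 0.231] pointing down, gripper open.
Joint ranges: [-177.83, 177.83], [-43.37, 116.18], [15.69, 146.23], [-61.86, 241.86], [9.47, 152.12], [-147.06, 147.06]. Speed limits (degrees/s): [159.86, 159.86, 180, 180, 180, 180].

## Interface

Orientations are given as [roll, pitch, yaw] about the fixed x, y, z axes, in that order (R = Rz(yaw) Ry(pitch) Rx(roll)).
In Python, from cell import sense, read_camera, close_job, look_for gives the robot as it stands. The module is installed in compiled form; this text tells all that it offers.
- The arm moves only by the tool send_rows, never from a script. Its argument "steps" is a list of rows, each a list of 2 entries, a list of its own where there are three numbers: the shift along the tool's x, y, z in cm, then the turn, a rotation vector about the tool's x, y, z in degrees. In form: [[[dx, dy, dz], [wx, wy, wz]], ...]. A call has exactly 5 rows; each row is the pose to reach, as a shift and turn from the pose commanded when the call began, along the tool's axes at that moment; what a row does not reach only later rows make up. A row lasts 1/12 s, in which the tool goes at most 41.7 mm and 7.16 degrees, less where a joint would pass 70% of its speed; a pose out of reach is approached as far as the arm can. A call with a gripper value outside its range is refused whole. "gripper" is the closure in counts, from 0 (fully open) to 255 (shut), set as the call begins (left out, the last holds). The fingers move at their own pace and stop on an object; "squeeze" is the grip in N (left out, the last holds). Time passes only in rows, so rows that repeat a pose let the fingers close, or fill a call up. It gives the time, the measured TCP pose, the force, the opening and the grip force at its end, in the units of the state.
- sense(): the state, without advancing time (a new reading comes with each control period).
- read_camera(name): name is "side" or "top"; returns a dict with "pixels" (384x512x3 uint8, red, green, blue), "mtx" (3x3 intrinsics, pixels), "origin" and "attitude" of the camera in the world. Camera axes: x right, y up, looking along -z (the intrinsics and any distortion apply to the point x, -y, -z); pixel columns grow to the right and rows downward; lengths in m; the calibration is good to about 2 mm. A picture is of the moment at which its call begins. There is no depth.
- close_job(): hands the job in; it is judged then, once.
Trained networks look in a picture, given as the dict that the camera call returned (one of the last four; its "shot" number tells which), for a name from the list of things; names that differ only in an ending like _2 or _b are one class to them, and where a whole thing is asked for, a point or a joint stands for the part that bears it (a point fixed in the world has none). Each returns a list of dicts, best first, with "conf" (0 to 1); they miss things now and then, are a little off and sometimes report something else, mostly with a low value. They report only what shows in the picture. A call takes as long as a camera call. They do not tell look-alikes from the thing itself.
- look_for(picture, thing): "at" ([column, row] in pixels, amid what is visible of it).
The state is a dict: "clock": time; "joint_positions": joint angles; "joint_vel": joint speeds; "joint_torque": joint torques, N m; "eef_pos": TCP position; "tool_rot": TCP orientation; "contact_force": force on the tool from outside, world axes, zero at the start; "torque": the same for the moment, N m; "opening": finger opening in m; "gripper_force": force on a finger pad.
Only numpy, scipy, OpenCV 4.12 (cv2) and the standard library are available. Lean on these libraries where they do the work, as an engineer would, in place of code of your own. Each camera call takes 0.05 s, during which the arm holds its last target. There are 200 camera calls.

## Working session

There is one attempt and no reset: what is moved stays moved. The work goes in short steps, Python scripts to look and compute and a tool call to move; the robot and the scene stay as the last step left them, time stands still between calls to the robot, and variables do not carry over. Pictures are saved under pics/ and viewed, at most 10 in all, crops included, and the job is handed in when it is done.

Besides the shell and the picture viewer there is one more tool, called after "Request:" by a JSON object that holds its "fn" and its "kwargs", one argument or row to a line. send_rows: Moves the arm, as the interface text tells. Its arguments: {"type":"object","properties":{"steps":{"type":"array"},"gripper":{"type":"number"},"squeeze":{"type":"number"}},"required":["steps"]}

```bash
mkdir -p pics; cat > h.py <<'E'
import numpy as np, cv2, json
from cell import sense, read_camera, close_job, look_for
from scipy.spatial.transform import Rotation as R
def ray(p,uv):
    K=np.array(p["mtx"]); a=np.array(p["attitude"])
    if a.shape!=(3,3): a=R.from_euler('xyz',a,degrees=True).as_matrix()
    d=np.linalg.inv(K)@[uv[0],uv[1],1]; return np.array(p["origin"]),a@(d*[1,-1,-1])
def atz(p,uv,z):
    o,d=ray(p,uv); return o+d*(z-o[2])/d[2]
def proj(p,X):
    a=np.array(p["attitude"])
    if a.shape!=(3,3): a=R.from_euler('xyz',a,degrees=True).as_matrix()
    c=a.T@(np.array(X)-p["origin"])*[1,-1,-1]; c=np.array(p["mtx"])@c; return c[:2]/c[2]
def save(p,n): cv2.imwrite(n,p["pixels"][:,:,::-1])
E
python3 - <<'E'
from h import *
print(sense())
for n in("top","side"):
    p=read_camera(n); save(p,f"pics/{n}0.png"); print(n,{k:v for k,v in p.items() if k!="pixels"})
    for t in("bracket","clip","clip_back","fork","mat","grease_jar","wheel","wrench","pin"):
        try: print(t,[(np.round(d["at"]).tolist(),round(d["conf"],2)) for d in look_for(p,t)[:4]])
        except Exception as e: print(t,e)
E
```

```text
{'clock': 0.0, 'joint_positions': array([-7.18000196e+01,  5.03932194e+00,  7.86260754e+01, -1.44554056e-03,
        9.64633317e+01, -5.90908659e+00]), 'joint_vel': array([ 0.0396876 ,  0.06770087, -0.04079869,  0.03429728, -0.08247753,
        0.088722  ]), 'joint_torque': array([-6.53358657e-04, -3.51868486e+01, -3.13270712e+01, -3.93774229e-06,
        1.07158869e-02,  1.52388003e-05]), 'eef_pos': array([ 0.22447319, -0.50155004,  0.23012532]), 'tool_rot': array([-1.79871807e+02, -1.18235915e-02,  2.41088927e+01]), 'contact_force': array([ 0.46804928,  0.36537899, -0.38357432]), 'torque': array([ 0.01413013, -0.00817904, -0.04517332]), 'gripper_force': 0.0, 'opening': 0.08501294469590953}
top {'mtx': array([[400.65241624,   0.        , 255.19812488],
       [  0.        , 400.65241624, 191.2692456 ],
       [  0.        ,   0.        ,   1.        ]]), 'origin': array([0.51751172, 0.07590663, 1.0515902 ]), 'attitude': array([  5.77873163,  -0.76926982, -89.37470795]), 'shot': 1}
bracket [([236.0, 189.0], 0.9), ([132.0, 155.0], 0.63)]
clip []
clip_back [([234.0, 199.0], 0.64)]
fork
[... 258 characters left out ...]
16.0, 253.0], 0.23)]
side {'mtx': array([[455.79875643,   0.        , 263.41739419],
       [  0.        , 455.79875643, 196.84372466],
       [  0.        ,   0.        ,   1.        ]]), 'origin': array([0.06912336, 0.69244935, 1.02283113]), 'attitude': array([  40.59989812,    0.24612236, -139.70445898]), 'shot': 2}
bracket [([239.0, 214.0], 0.82), ([154.0, 259.0], 0.66)]
clip [([251.0, 208.0], 0.58)]
clip_back [([254.0, 207.0], 0.66)]
fork [([374.0, 173.0], 0.7), ([251.0, 209.0], 0.29)]
mat [([377.0, 176.0], 0.62)]
grease_jar [([251.0, 144.0], 0.81)]
wheel [([210.0, 327.0], 0.74)]
wrench [([326.0, 135.0], 0.79)]
pin [([152.0, 259.0], 0.87), ([252.0, 207.0], 0.68), ([242.0, 219.0], 0.56)]
```

View pics/top0.png

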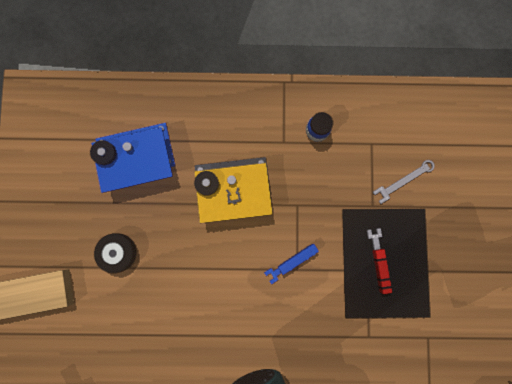

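View pics/side0.png

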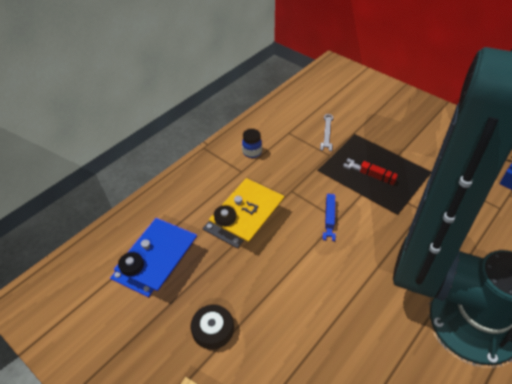

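The top view shows the red fork on the mat (handle near 383,270, prongs near 375,232) and the yellow bracket with the pin at about 232,181 and the clip at about 234,197. The side view agrees. The blue fork and the blue bracket are decoys.

```bash
python3 - <<'E'
from h import *
p=read_camera("top"); im=p["pixels"]
a=cv2.resize(im[150:235,185:285],None,fx=6,fy=6,interpolation=cv2.INTER_CUBIC)[:, :600]
b=cv2.resize(im[220:300,355:405],None,fx=6,fy=6,interpolation=cv2.INTER_CUBIC)
c=np.zeros((510,800,3),np.uint8); c[:,:500]=cv2.resize(im[150:235,185:285],(500,510))[:,:500]
c=np.zeros((510,800,3),np.uint8); c[:425,:500]=cv2.resize(im[150:235,185:285],(500,425),interpolation=cv2.INTER_CUBIC); c[:480,500:]=b
cv2.imwrite("pics/crop0.png",c[:,:,::-1])
h=cv2.cvtColor(im,cv2.COLOR_RGB2HSV)
def comp(m,uv):
    n,l,s,ce=cv2.connectedComponentsWithStats(m.astype(np.uint8)); d=np.hypot(*(ce[1:]-uv).T)+1e6*(s[1:,4]<20); i=1+d.argmin(); return l==i
red=(im[...,0]>90)&(im[...,1]<60)&(im[...,2]<60)
m=comp(cv2.morphologyEx(red.astype(np.uint8),cv2.MORPH_CLOSE,np.ones((5,5))),(382,270))
r=cv2.minAreaRect(np.argwhere(m)[:,::-1].astype(np.float32)); bx=cv2.boxPoints(r)
print("handle box z.034",r,[atz(p,q,.034).round(4).tolist() for q in bx])
yel=(h[...,0]>18)&(h[...,0]<32)&(h[...,1]>150)&(h[...,2]>120)
m=comp(cv2.morphologyEx(yel.astype(np.uint8),cv2.MORPH_CLOSE,np.ones((15,15))),(235,195))
r=cv2.minAreaRect(np.argwhere(m)[:,::-1].astype(np.float32)); 
print("plate",r,[atz(p,q,.06).round(4).tolist() for q in cv2.boxPoints(r)])
for n,uv,z in(("pinhead",(232,181),.078),("clipback",(234,204),.066),("clip",(234,196),.066),("prongL",(370,232),.012),("prongR",(380,231),.012),("wrench",(398,183),.01),("jar",(320,122),.075)): print(n,atz(p,uv,z).round(4))
E
```

```text
handle box z.034 ((383.1436767578125, 271.06561279296875), (44.540077209472656, 9.834531784057617), 79.5625228881836) [[0.4751, -0.239, 0.034], [0.4798, -0.2636, 0.034], [0.3715, -0.2816, 0.034], [0.3669, -0.2572, 0.034]]
plate ((232.38339233398438, 192.4623565673828), (52.08753204345703, 73.1929931640625), 83.11827850341797) [[0.667, 0.2196, 0.06], [0.6915, 0.0384, 0.06], [0.5621, 0.0219, 0.06], [0.5385, 0.2009, 0.06]]
pinhead [0.6407 0.121  0.078 ]
clipback [0.5852 0.1156 0.066 ]
clip [0.605 0.116 0.066]
prongL [ 0.5204 -0.2356  0.012 ]
prongR [ 0.5233 -0.2617  0.012 ]
wrench [ 0.6496 -0.3125  0.01  ]
jar [ 0.7925 -0.0962  0.075 ]
```

View pics/crop0.png

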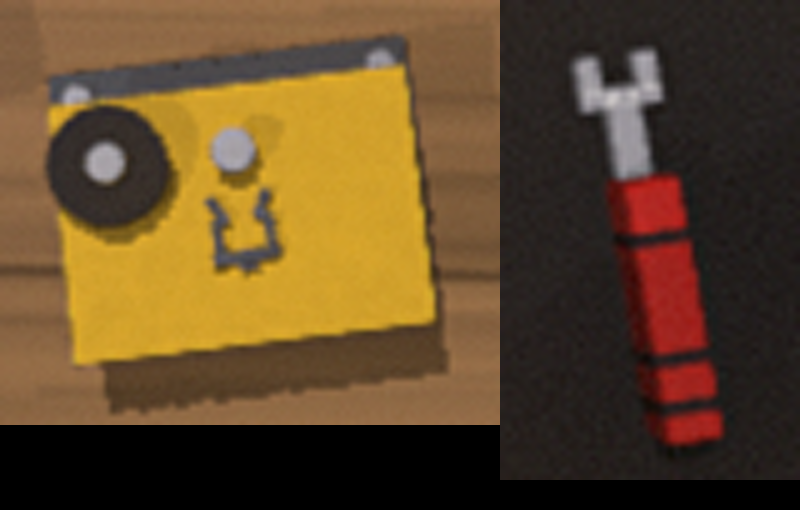

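The first crop shows the pin head at about (231.6,179.8) in full-image pixels, with the clip mouth facing it and its back at about (234.8,202.4). The second shows the prong tips at (369,230) and (379,229). The bracket yaw comes out at about 7.3° and the fork yaw at about 9°. I'll move above the fork now.

Request:
{"fn": "send_rows", "kwargs": {
  "steps": [
    [[2.9,-1.4,0.9],[0,0,3]],
    [[5.8,-2.7,1.8],[0,0,6]],
    [[8.7,-4.1,2.7],[0,0,9]],
    [[11.6,-5.4,3.6],[0,0,12]],
    [[14.4,-6.8,4.5],[0,0,15.4]]
  ],
  "gripper": 0,
  "squeeze": 100
}}

```text
clock: 1.47
eef_pos: [0.3292, -0.38, 0.186]
tool_rot: [180.0, -0.0, 8.5]
contact_force: [-0.8, -1.0, 1.3]
opening: 0.0852
gripper_force: 0.0
```

```bash
cat >> h.py <<'E'
def delta(X,yaw,s=None):
    s=s or sense(); r=R.from_euler('xyz',s["tool_rot"],degrees=True); t=R.from_euler('xyz',[180,0,yaw],degrees=True)
    print("pos",s["eef_pos"].round(4),"rot",s["tool_rot"].round(2),"F",s["contact_force"].round(1),"op",round(s["opening"],4),"gf",round(s["gripper_force"],1),"t",s["clock"])
    print("shift cm",(r.inv().apply(np.array(X)-s["eef_pos"])*100).round(2),"turn",(r.inv()*t).as_rotvec(degrees=True).round(2))
E
python3 - <<'E'
from h import *
delta((.432,-.2605,.12),8.7)
p=read_camera("top")
f=atz(p,(384.2,271),.034);t=atz(p,(374.2,229.2),.012);pin=atz(p,(231.6,179.8),.078);b=atz(p,(234.8,202.4),.066)
print(f,t,pin,b,np.degrees(np.arctan2(*(t-f)[1::-1])),np.hypot(*(t-f)[:2]),np.degrees(np.arctan2(*(pin-b)[1::-1])),np.hypot(*(pin-b)[:2]))
E
```

```text
pos [ 0.3292 -0.38    0.186 ] rot [ 1.7997e+02 -2.0000e-02  8.5300e+00] F [-0.8 -1.   1.3] op 0.0852 gf 0.0 t 1.4667
shift cm [ 11.94 -10.3    6.6 ] turn [ 0.03 -0.02 -0.17]
[ 0.42322251 -0.26306069  0.034     ] [ 0.52778275 -0.24665145  0.012     ] [0.64369306 0.12198238 0.078     ] [0.58921922 0.11372598 0.066     ] 8.919009530701201 0.10583999677925852 8.618508433197833 0.055095989240315696
```

Request:
{"fn": "send_rows", "kwargs": {
  "steps": [
    [[2.4,-2.1,1.3],[0,0,-0.4]],
    [[4.8,-4.2,2.6],[0,0,-0.4]],
    [[7.2,-6.3,4.0],[0,0,-0.4]],
    [[9.6,-8.4,5.3],[0,0,-0.4]],
    [[12.0,-10.4,6.6],[0,0,-0.4]]
  ]
}}

```text
clock: 1.93
eef_pos: [0.4319, -0.259, 0.12]
tool_rot: [180.0, -0.0, 9.1]
contact_force: [0.6, 0.7, 1.4]
opening: 0.0855
gripper_force: 0.0
```

```bash
python3 - <<'E'
from h import *
delta((.433,-.2615,.009),9)
p=read_camera("side"); im=p["pixels"]; c=proj(p,(.44,-.25,.03)).astype(int); print(c)
u=im[c[1]-50:c[1]+50,c[0]-60:c[0]+60]; cv2.imwrite("pics/s1.png",cv2.resize(u,None,fx=5,fy=5,interpolation=cv2.INTER_CUBIC)[:,:,::-1])
E
```

```text
pos [ 0.4319 -0.259   0.12  ] rot [ 1.7997e+02 -2.0000e-02  9.1200e+00] F [0.6 0.7 1.4] op 0.0855 gf 0.0 t 1.9333
shift cm [ 0.06  0.26 11.1 ] turn [ 0.03 -0.02  0.12]
[372 169]
```

View pics/s1.png

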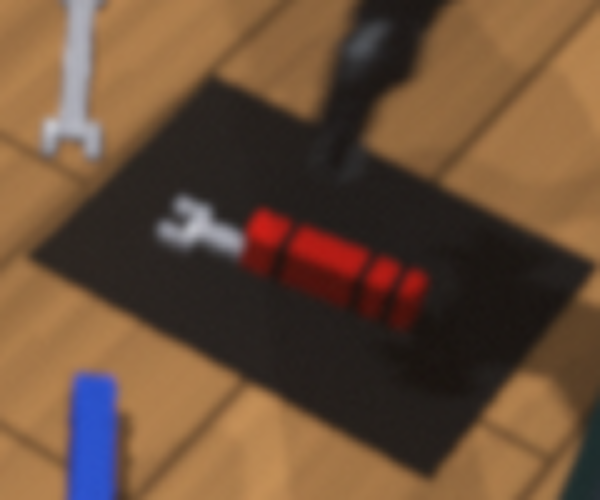

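The side crop shows the fork lying undisturbed, with the open fingers above it. I'll descend.

Request:
{"fn": "send_rows", "kwargs": {
  "steps": [
    [[0,0.1,3],[0,0,0]],
    [[0,0.2,6],[0,0,0]],
    [[0.1,0.3,9],[0,0,0]],
    [[0.1,0.3,10.5],[0,0,0]],
    [[0.1,0.3,11.1],[0,0,0]]
  ]
}}

```text
clock: 2.4
eef_pos: [0.4305, -0.2616, 0.0059]
tool_rot: [-179.7, 0.3, 9.1]
contact_force: [-0.6, 0.5, -0.2]
opening: 0.085
gripper_force: 0.0
```

Request:
{"fn": "send_rows", "kwargs": {
  "steps": [
    [[0,0,0],[0,0,0]],
    [[0,0,0],[0,0,0]],
    [[0,0,0],[0,0,0]],
    [[0,0,0],[0,0,0]],
    [[0,0,0],[0,0,0]]
  ],
  "gripper": 255,
  "squeeze": 110
}}

```text
clock: 2.82
eef_pos: [0.4335, -0.2634, 0.0109]
tool_rot: [179.9, -0.1, 9.1]
contact_force: [-0.5, 0.7, 0.4]
opening: 0.0256
gripper_force: 0.9
```

Request:
{"fn": "send_rows", "kwargs": {
  "steps": [
    [[0,0,0],[0,0,0]],
    [[0,0,0],[0,0,0]],
    [[0,0,0],[0,0,0]],
    [[0,0,0],[0,0,0]],
    [[0,0,0],[0,0,0]]
  ]
}}

```text
clock: 3.23
eef_pos: [0.4338, -0.2638, 0.0112]
tool_rot: [179.9, -0.1, 9.1]
contact_force: [0.2, -0.1, 5.2]
opening: 0.0219
gripper_force: 110.9
```

Gripped. I'll lift the fork and start toward the bracket.

Request:
{"fn": "send_rows", "kwargs": {
  "steps": [
    [[0,0,-2],[0,0,0]],
    [[0,0,-5],[0,0,0]],
    [[0,0,-8],[0,0,0]],
    [[0,0,-11],[0,0,0]],
    [[0,0,-13],[0,0,0]]
  ]
}}

```text
clock: 3.65
eef_pos: [0.4332, -0.2635, 0.1423]
tool_rot: [179.8, -0.1, 9.1]
contact_force: [1.3, -0.6, -2.2]
opening: 0.0221
gripper_force: 109.6
```

```bash
python3 - <<'E'
from h import *
delta((.465,.095,.15),8)
p=read_camera("top"); u=p["pixels"][195:315,330:450]; u=cv2.resize(u,None,fx=5,fy=5,interpolation=cv2.INTER_CUBIC)
cv2.imwrite("pics/lift.png",u[:,:,::-1])
E
```

```text
pos [ 0.4332 -0.2635  0.1423] rot [ 1.7984e+02 -1.3000e-01  9.1100e+00] F [ 1.3 -0.6 -2.2] op 0.0221 gf 109.6 t 3.65
shift cm [  8.82 -34.89  -0.85] turn [ 0.16 -0.13  1.11]
```

View pics/lift.png

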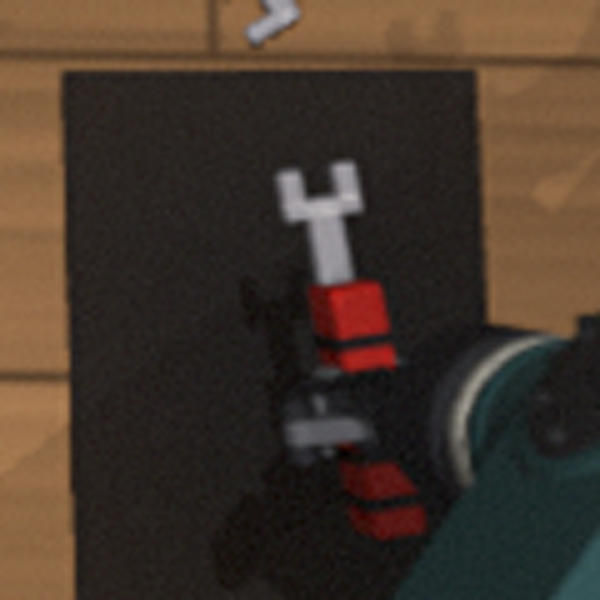

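The picture shows the fork held level in the gripper, with the prong tips at (388,229.4) and (398.8,227.6) in full-image pixels. I'll work out the tip offset while moving toward the bracket at height.

Request:
{"fn": "send_rows", "kwargs": {
  "steps": [
    [[0.8,-3.5,0],[0,0,0]],
    [[1.6,-7,0],[0,0,0]],
    [[2.4,-10.5,0],[0,0,0]],
    [[3.2,-14,0],[0,0,0]],
    [[4,-17.5,0],[0,0,0]]
  ]
}}

```text
clock: 4.12
eef_pos: [0.4435, -0.0822, 0.1378]
tool_rot: [-180.0, 0.1, 9.1]
contact_force: [0.2, 0.4, -2.9]
opening: 0.0221
gripper_force: 109.6
```

Request:
{"fn": "send_rows", "kwargs": {
  "steps": [
    [[0.8,-3.5,0],[0,0,0]],
    [[1.6,-7,0],[0,0,0]],
    [[2.4,-10.5,0],[0,0,0]],
    [[3,-14,0],[0,0,0.5]],
    [[3,-17.4,0],[0,0,0.5]]
  ]
}}

```text
clock: 4.53
eef_pos: [0.4461, 0.0945, 0.1379]
tool_rot: [-180.0, 0.1, 8.6]
contact_force: [1.0, -0.2, -2.1]
opening: 0.0216
gripper_force: 109.6
```

```bash
python3 - <<'E'
from h import *
o=np.array([.4332,-.2635,.1423]); r=R.from_euler('z',9.1,degrees=True)
p=read_camera("top")
for uv in((388,229.4),(398.8,227.6),(393.4,228.5)): print((r.inv().apply(atz(p,uv,.143)-o)*1e3).round(1))
delta((.465,.095,.15),8.6)
u=p["pixels"][140:260,175:295]; cv2.imwrite("pics/a1.png",cv2.resize(u,None,fx=5,fy=5,interpolation=cv2.INTER_CUBIC)[:,:,::-1])
E
```

```text
[96.1 11.   0.7]
[ 96.5 -14.1   0.7]
[96.3 -1.5  0.7]
pos [0.4442 0.1004 0.1378] rot [-1.7958e+02  1.2000e-01  8.9300e+00] F [-0.8  5.9 -2.2] op 0.0217 gf 109.7 t 4.5833
shift cm [ 1.97  0.85 -1.23] turn [-0.42  0.13  0.33]
```

View pics/a1.png

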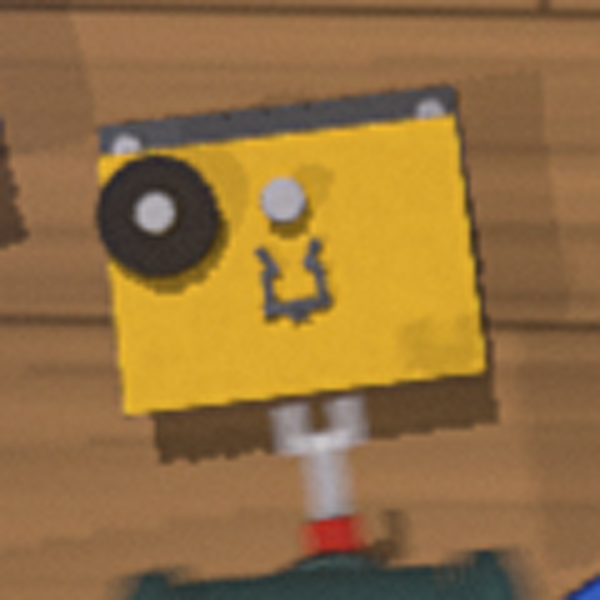

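The tips show at about (238.6,220) full-image at z ≈ 0.14, still in front of the plate. The clip and pin are unchanged. Next I'll compute the approach.

```bash
python3 - <<'E'
from h import *
p=read_camera("top"); s=sense(); r=R.from_euler('z',s["tool_rot"][2],degrees=True)
print((r.inv().apply(atz(p,(238.6,220.2),.1385)-s["eef_pos"])*1e3).round(1))
delta((.474,.0978,.085),8.6)
E
```

```text
[ 98.3 -10.9   0.8]
pos [0.4448 0.097  0.1377] rot [-1.7985e+02  1.4000e-01  9.0000e+00] F [ 0.2 -1.  -2.5] op 0.0223 gf 109.7 t 4.6333
shift cm [2.91 0.39 5.27] turn [-0.15  0.14  0.4 ]
```

Request:
{"fn": "send_rows", "kwargs": {
  "steps": [
    [[1,0.1,1],[0,0,0.2]],
    [[2,0.2,2],[0,0,0.4]],
    [[2.9,0.3,4],[0,0,0.4]],
    [[2.9,0.3,5.2],[0,0,0.4]],
    [[2.9,0.3,5.2],[0,0,0.4]]
  ]
}}

```text
clock: 5.05
eef_pos: [0.4729, 0.0931, 0.0827]
tool_rot: [-180.0, 0.5, 8.2]
contact_force: [-0.7, 0.4, -2.5]
opening: 0.0219
gripper_force: 109.7
```

```bash
python3 - <<'E'
from h import *
read_camera("side");p=read_camera("top"); q=read_camera("side")
delta((.474,.0978,.069),8.6)
u=cv2.resize(p["pixels"][160:240,200:270],None,fx=6,fy=6,interpolation=cv2.INTER_CUBIC)
c=proj(q,(.57,.11,.07)).astype(int); print(c)
v=cv2.resize(q["pixels"][c[1]-40:c[1]+40,c[0]-30:c[0]+30],None,fx=6,fy=6,interpolation=cv2.INTER_CUBIC)
cv2.imwrite("pics/a2.png",np.hstack([u,v])[:,:,::-1])
E
```

```text
pos [0.4755 0.0936 0.0872] rot [1.7998e+02 3.0000e-02 8.1800e+00] F [ 0.8 -0.2 -2.2] op 0.0221 gf 109.7 t 5.2
shift cm [-0.09 -0.44  1.82] turn [ 0.02  0.03 -0.42]
[262 210]
```

View pics/a2.png

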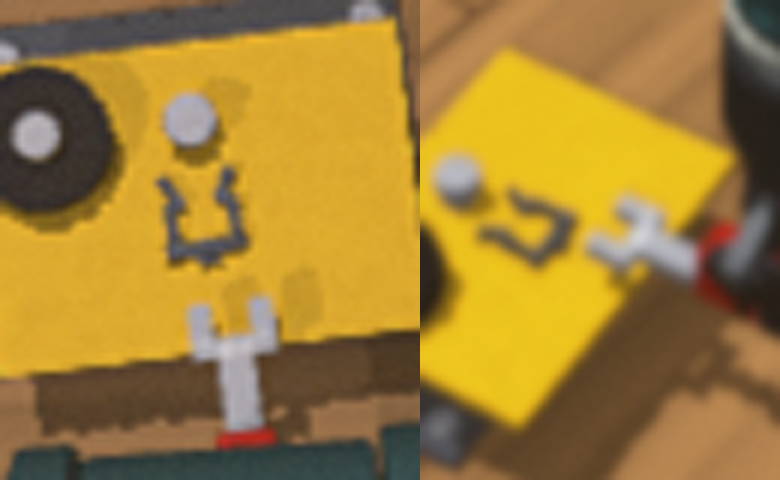

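The left panel shows the prong tips at about (233.2,211.7) and (243.5,210), and the clip back at about (234.8,202). The fork is sitting to the right (-y) of the clip axis. I'll compute the lateral offset.

```bash
python3 - <<'E'
from h import *
p=read_camera("top"); s=sense(); 
tip=atz(p,(238.3,210.8),.088); b=atz(p,(234.8,202),.066); m=atz(p,(200+196.5/6,160+177/6),.066); pin=atz(p,(200+190/6,160+119/6),.078)
r=R.from_euler('z',8.2,degrees=True)
print("tip in tool",(r.inv().apply(tip-s["eef_pos"])*1e3).round(1))
print("b",b,"pin",pin,"clip yaw",np.degrees(np.arctan2(*(m-b)[1::-1])),"b->pin",np.degrees(np.arctan2(*(pin-b)[1::-1])))
print("tip rel b",(r.inv().apply(tip-b)*1e3).round(1),"pin rel b",(r.inv().apply(pin-b)*1e3).round(1))
a=atz(p,(233.2,211.7),.088);c=atz(p,(243.5,210),.088);print("prong perp yaw",np.degrees(np.arctan2(*(a-c)[1::-1]))-90)
delta((.474,.0978,.069),8.2)
E
```

```text
tip in tool [92.  -2.7  0. ]
b [0.5902071  0.11374183 0.066     ] pin [0.64361289 0.12181794 0.078     ] clip yaw 10.198870298607494 b->pin 8.599206827230843
tip rel b [-23.9  -6.3  22. ] pin rel b [54.   0.4 12. ]
prong perp yaw 10.048665828021782
pos [0.476  0.0937 0.088 ] rot [ 1.7998e+02 -7.0000e-02  8.1900e+00] F [ 0.5  0.  -2.2] op 0.0219 gf 109.7 t 5.25
shift cm [-0.14 -0.43  1.89] turn [ 0.02 -0.07 -0.01]
```

Request:
{"fn": "send_rows", "kwargs": {
  "steps": [
    [[0,-0.3,0.4],[0,0,0]],
    [[0,-0.6,0.8],[0,0,0]],
    [[0,-0.6,1.2],[0,0,0]],
    [[0,-0.6,1.5],[0,0,0]],
    [[0,-0.6,1.85],[0,0,0]]
  ]
}}

```text
clock: 5.67
eef_pos: [0.4747, 0.1001, 0.0685]
tool_rot: [180.0, 0.0, 8.2]
contact_force: [-0.0, -0.2, -3.0]
opening: 0.0218
gripper_force: 109.7
```

Request:
{"fn": "send_rows", "kwargs": {
  "steps": [
    [[0,0,0],[0,0,0]],
    [[0,0,0],[0,0,0]],
    [[0.4,0,0],[0,0,0]],
    [[0.8,0,0],[0,0,0]],
    [[1.2,0,0],[0,0,0]]
  ]
}}

```text
clock: 6.08
eef_pos: [0.4874, 0.1018, 0.0691]
tool_rot: [180.0, -0.1, 8.2]
contact_force: [-0.1, -0.3, -1.7]
opening: 0.0219
gripper_force: 109.7
```

```bash
python3 - <<'E'
from h import *
read_camera("side");read_camera("side");p=read_camera("top"); q=read_camera("side")
delta((.474,.0978,.069),8.6)
u=cv2.resize(p["pixels"][160:240,200:270],None,fx=6,fy=6,interpolation=cv2.INTER_CUBIC)
c=proj(q,(.57,.11,.07)).astype(int); print(c)
v=cv2.resize(q["pixels"][c[1]-40:c[1]+40,c[0]-30:c[0]+30],None,fx=6,fy=6,interpolation=cv2.INTER_CUBIC)
cv2.imwrite("pics/a3.png",np.hstack([u,v])[:,:,::-1])
E
```

```text
pos [0.4869 0.1017 0.0688] rot [1.7999e+02 1.0000e-02 8.2100e+00] F [ 0.9 -0.2 -1.4] op 0.0219 gf 109.7 t 6.2833
shift cm [-1.33  0.2  -0.02] turn [ 0.01  0.01 -0.39]
[262 210]
```

View pics/a3.png

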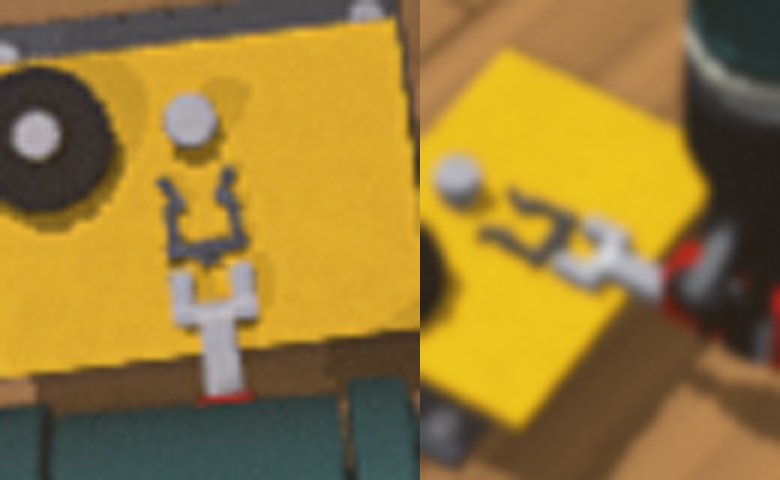

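The prongs line up with both shoulders, tips at about (180,272) and (243,262) in the crop, with a gap of roughly 4 mm. Now I'll push slowly.

Request:
{"fn": "send_rows", "kwargs": {
  "steps": [
    [[0.1,0,0],[0,0,0]],
    [[0.2,0,0],[0,0,0]],
    [[0.3,0,0],[0,0,0]],
    [[0.4,0,0],[0,0,0]],
    [[0.5,0,0],[0,0,0]]
  ]
}}

```text
clock: 6.7
eef_pos: [0.4917, 0.1024, 0.0688]
tool_rot: [180.0, -0.0, 8.2]
contact_force: [-0.1, -0.3, -2.1]
opening: 0.0221
gripper_force: 109.7
```

Request:
{"fn": "send_rows", "kwargs": {
  "steps": [
    [[0.2,0,0],[0,0,0]],
    [[0.4,0,0],[0,0,0]],
    [[0.6,0,0],[0,0,0]],
    [[0.8,0,0],[0,0,0]],
    [[1.0,0,0],[0,0,0]]
  ]
}}

```text
clock: 7.12
eef_pos: [0.5017, 0.1039, 0.0688]
tool_rot: [180.0, 0.0, 8.2]
contact_force: [-1.0, -0.7, -1.7]
opening: 0.0221
gripper_force: 109.7
```

Request:
{"fn": "send_rows", "kwargs": {
  "steps": [
    [[0.1,0,0],[0,0,0]],
    [[0.2,0,0],[0,0,0]],
    [[0.3,0,0],[0,0,0]],
    [[0.4,0,0],[0,0,0]],
    [[0.5,0,0],[0,0,0]]
  ]
}}

```text
clock: 7.53
eef_pos: [0.5065, 0.1046, 0.0688]
tool_rot: [180.0, -0.0, 8.2]
contact_force: [-0.8, -0.7, -1.6]
opening: 0.0215
gripper_force: 109.7
```

```bash
python3 - <<'E'
from h import *
p=read_camera("top"); q=read_camera("side")
delta((.53,.1078,.069),8.6)
u=cv2.resize(p["pixels"][160:240,200:270],None,fx=6,fy=6,interpolation=cv2.INTER_CUBIC)
c=proj(q,(.60,.12,.07)).astype(int)
v=cv2.resize(q["pixels"][c[1]-40:c[1]+40,c[0]-30:c[0]+30],None,fx=6,fy=6,interpolation=cv2.INTER_CUBIC)
cv2.imwrite("pics/a4.png",np.hstack([u,v])[:,:,::-1])
E
```

```text
pos [0.5067 0.1046 0.0688] rot [ 1.7999e+02 -2.0000e-02  8.2100e+00] F [ 0.9 -0.7 -2.3] op 0.022 gf 109.7 t 7.6333
shift cm [ 2.35  0.02 -0.02] turn [ 0.01 -0.02 -0.39]
```

View pics/a4.png

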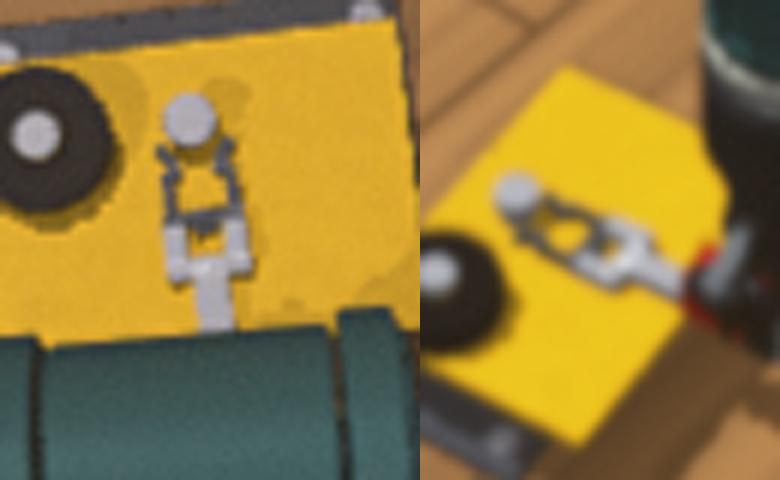

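The clip mouth has reached the pin and is centred on it, with the mouth tips at about (163,152) and (231,142) either side of the pin at (190,119). I'll continue in small steps and watch the force.

Request:
{"fn": "send_rows", "kwargs": {
  "steps": [
    [[0.1,0,0],[0,0,0]],
    [[0.2,0,0],[0,0,0]],
    [[0.3,0,0],[0,0,0]],
    [[0.4,0,0],[0,0,0]],
    [[0.5,0,0],[0,0,0]]
  ]
}}

```text
clock: 8.05
eef_pos: [0.5115, 0.1053, 0.0688]
tool_rot: [180.0, 0.0, 8.2]
contact_force: [-0.6, 0.2, -0.9]
opening: 0.0217
gripper_force: 109.7
```

Request:
{"fn": "send_rows", "kwargs": {
  "steps": [
    [[0.1,0,0],[0,0,0]],
    [[0.2,0,0],[0,0,0]],
    [[0.3,0,0],[0,0,0]],
    [[0.4,0,0],[0,0,0]],
    [[0.4,0,0],[0,0,0]]
  ]
}}

```text
clock: 8.47
eef_pos: [0.5156, 0.1059, 0.0688]
tool_rot: [180.0, -0.0, 8.2]
contact_force: [0.7, 0.0, -3.5]
opening: 0.0221
gripper_force: 109.7
```

Request:
{"fn": "send_rows", "kwargs": {
  "steps": [
    [[0.1,0,0],[0,0,0]],
    [[0.1,0,0],[0,0,0]],
    [[0.2,0,0],[0,0,0]],
    [[0.2,0,0],[0,0,0]],
    [[0.3,0,0],[0,0,0]]
  ]
}}

```text
clock: 8.88
eef_pos: [0.5182, 0.1063, 0.0688]
tool_rot: [180.0, 0.0, 8.2]
contact_force: [-0.5, -0.1, -1.4]
opening: 0.0218
gripper_force: 109.7
```

Request:
{"fn": "send_rows", "kwargs": {
  "steps": [
    [[0.05,0,0],[0,0,0]],
    [[0.1,0,0],[0,0,0]],
    [[0.15,0,0],[0,0,0]],
    [[0.2,0,0],[0,0,0]],
    [[0.2,0,0],[0,0,0]]
  ]
}}

```text
clock: 9.3
eef_pos: [0.5194, 0.1066, 0.0685]
tool_rot: [-180.0, 0.1, 8.2]
contact_force: [-4.4, -0.1, -0.1]
opening: 0.0217
gripper_force: 110.0
```

Request:
{"fn": "send_rows", "kwargs": {
  "steps": [
    [[0.05,0,0],[0,0,0]],
    [[0.1,0,0],[0,0,0]],
    [[0.15,0,0],[0,0,0]],
    [[0.2,0,0],[0,0,0]],
    [[0.2,0,0],[0,0,0]]
  ]
}}

```text
clock: 9.72
eef_pos: [0.5196, 0.1066, 0.0684]
tool_rot: [-180.0, 0.4, 8.2]
contact_force: [-10.8, -0.6, 3.1]
opening: 0.0218
gripper_force: 110.4
```

Request:
{"fn": "send_rows", "kwargs": {
  "steps": [
    [[0.05,0,0],[0,0,0]],
    [[0.1,0,0],[0,0,0]],
    [[0.15,0,0],[0,0,0]],
    [[0.15,0,0],[0,0,0]],
    [[0.15,0,0],[0,0,0]]
  ]
}}

```text
clock: 10.13
eef_pos: [0.5198, 0.1067, 0.0684]
tool_rot: [180.0, 0.5, 8.2]
contact_force: [-15.6, -1.6, 5.2]
opening: 0.0217
gripper_force: 110.7
```

Request:
{"fn": "send_rows", "kwargs": {
  "steps": [
    [[0,0,-0.05],[0,0,0]],
    [[0,0,-0.1],[0,0,0]],
    [[0,0,-0.1],[0,0,0]],
    [[0,0,-0.1],[0,0,0]],
    [[0,0,-0.1],[0,0,0]]
  ]
}}

```text
clock: 10.55
eef_pos: [0.5199, 0.1067, 0.0688]
tool_rot: [-180.0, 0.5, 8.2]
contact_force: [-12.1, -0.4, 3.3]
opening: 0.0217
gripper_force: 110.5
```

```bash
python3 - <<'E'
from h import *
p=read_camera("top"); q=read_camera("side")
delta((.53,.1078,.069),8.6)
u=cv2.resize(p["pixels"][160:240,200:270],None,fx=6,fy=6,interpolation=cv2.INTER_CUBIC)
c=proj(q,(.61,.12,.07)).astype(int)
v=cv2.resize(q["pixels"][c[1]-40:c[1]+40,c[0]-30:c[0]+30],None,fx=6,fy=6,interpolation=cv2.INTER_CUBIC)
cv2.imwrite("pics/a5.png",np.hstack([u,v])[:,:,::-1])
E
```

```text
pos [0.5199 0.1066 0.0688] rot [180.     0.54   8.22] F [-12.2  -0.8   3.7] op 0.0219 gf 110.5 t 10.65
shift cm [ 1.02  0.03 -0.03] turn [-0.    0.54 -0.38]
```

View pics/a5.png

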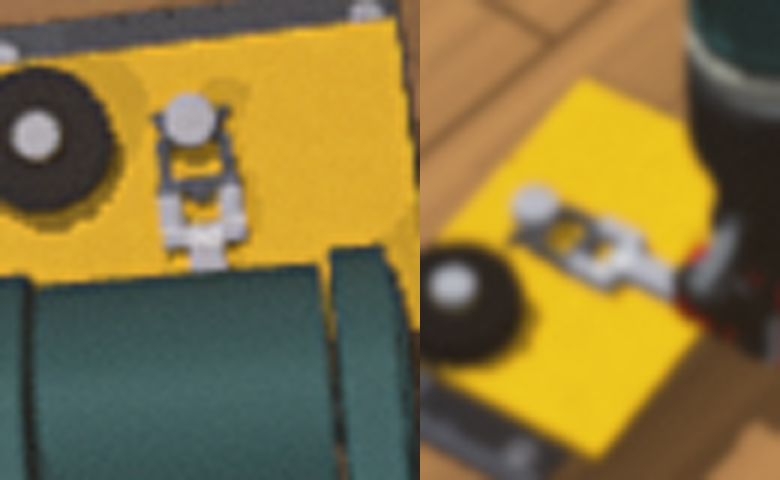

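The jaws straddle the pin and are at the throat: mouth tips at about (155,120) and (225,112), pin at (190,119). The clip is centred but not yet snapped in. I'll push a little more.

Request:
{"fn": "send_rows", "kwargs": {
  "steps": [
    [[0.04,0,0],[0,0,0]],
    [[0.08,0,0],[0,0,0]],
    [[0.08,0,0],[0,0,0]],
    [[0.08,0,0],[0,0,0]],
    [[0.08,0,0],[0,0,0]]
  ]
}}

```text
clock: 11.07
eef_pos: [0.5202, 0.1067, 0.0688]
tool_rot: [-180.0, 0.6, 8.2]
contact_force: [-13.3, -2.1, 3.8]
opening: 0.0217
gripper_force: 110.5
```

Request:
{"fn": "send_rows", "kwargs": {
  "steps": [
    [[0.04,0,0],[0,0,0]],
    [[0.08,0,0],[0,0,0]],
    [[0.08,0,0],[0,0,0]],
    [[0.08,0,0],[0,0,0]],
    [[0.08,0,0],[0,0,0]]
  ]
}}

```text
clock: 11.48
eef_pos: [0.521, 0.1068, 0.0688]
tool_rot: [180.0, 0.6, 8.2]
contact_force: [-14.0, -1.5, 3.6]
opening: 0.0219
gripper_force: 110.5
```

Request:
{"fn": "send_rows", "kwargs": {
  "steps": [
    [[0.04,0,0],[0,0,0]],
    [[0.08,0,0],[0,0,0]],
    [[0.08,0,0],[0,0,0]],
    [[0.08,0,0],[0,0,0]],
    [[0.08,0,0],[0,0,0]]
  ]
}}

```text
clock: 11.9
eef_pos: [0.5226, 0.107, 0.0688]
tool_rot: [180.0, 0.5, 8.2]
contact_force: [-10.3, -1.4, 1.9]
opening: 0.0219
gripper_force: 110.4
```

Request:
{"fn": "send_rows", "kwargs": {
  "steps": [
    [[0.04,0,0],[0,0,0]],
    [[0.08,0,0],[0,0,0]],
    [[0.08,0,0],[0,0,0]],
    [[0.08,0,0],[0,0,0]],
    [[0.08,0,0],[0,0,0]]
  ]
}}

```text
clock: 12.32
eef_pos: [0.5243, 0.1073, 0.0688]
tool_rot: [-180.0, 0.4, 8.2]
contact_force: [-8.0, -0.6, -0.3]
opening: 0.0218
gripper_force: 110.2
```

Request:
{"fn": "send_rows", "kwargs": {
  "steps": [
    [[0.04,0,0],[0,0,0]],
    [[0.08,0,0],[0,0,0]],
    [[0.08,0,0],[0,0,0]],
    [[0.08,0,0],[0,0,0]],
    [[0.08,0,0],[0,0,0]]
  ]
}}

```text
clock: 12.73
eef_pos: [0.5275, 0.1077, 0.0693]
tool_rot: [-180.0, 0.0, 8.2]
contact_force: [-2.4, -0.1, -2.9]
opening: 0.0221
gripper_force: 109.8
```

It snapped through the throat. I'll advance slowly to the stop.

Request:
{"fn": "send_rows", "kwargs": {
  "steps": [
    [[0.04,0,0],[0,0,0]],
    [[0.08,0,0],[0,0,0]],
    [[0.12,0,0],[0,0,0]],
    [[0.16,0,0],[0,0,0]],
    [[0.2,0,0],[0,0,0]]
  ]
}}

```text
clock: 13.15
eef_pos: [0.5307, 0.1079, 0.0704]
tool_rot: [180.0, -0.1, 8.2]
contact_force: [-0.3, 0.5, -0.8]
opening: 0.0219
gripper_force: 109.8
```

Request:
{"fn": "send_rows", "kwargs": {
  "steps": [
    [[0.04,0,0],[0,0,0]],
    [[0.08,0,0],[0,0,0]],
    [[0.12,0,0],[0,0,0]],
    [[0.16,0,0],[0,0,0]],
    [[0.2,0,0],[0,0,0]]
  ]
}}

```text
clock: 13.57
eef_pos: [0.5318, 0.1082, 0.0698]
tool_rot: [180.0, -0.0, 8.2]
contact_force: [0.3, 0.1, -3.1]
opening: 0.0217
gripper_force: 109.8
```

Request:
{"fn": "send_rows", "kwargs": {
  "steps": [
    [[0.04,0,0],[0,0,0]],
    [[0.08,0,0],[0,0,0]],
    [[0.12,0,0],[0,0,0]],
    [[0.12,0,0],[0,0,0]],
    [[0.12,0,0],[0,0,0]]
  ]
}}

```text
clock: 13.98
eef_pos: [0.5329, 0.1084, 0.0698]
tool_rot: [180.0, -0.0, 8.2]
contact_force: [-0.2, 1.0, -1.0]
opening: 0.0214
gripper_force: 109.8
```

Request:
{"fn": "send_rows", "kwargs": {
  "steps": [
    [[0.03,0,0],[0,0,0]],
    [[0.06,0,0],[0,0,0]],
    [[0.09,0,0],[0,0,0]],
    [[0.12,0,0],[0,0,0]],
    [[0.12,0,0],[0,0,0]]
  ]
}}

```text
clock: 14.4
eef_pos: [0.5341, 0.1086, 0.0698]
tool_rot: [180.0, 0.0, 8.2]
contact_force: [-0.1, 0.2, -2.6]
opening: 0.0219
gripper_force: 109.8
```

Request:
{"fn": "send_rows", "kwargs": {
  "steps": [
    [[0.03,0,0],[0,0,0]],
    [[0.06,0,0],[0,0,0]],
    [[0.09,0,0],[0,0,0]],
    [[0.12,0,0],[0,0,0]],
    [[0.12,0,0],[0,0,0]]
  ]
}}

```text
clock: 14.82
eef_pos: [0.5342, 0.1086, 0.0697]
tool_rot: [180.0, 0.1, 8.2]
contact_force: [-5.1, -1.1, 1.4]
opening: 0.022
gripper_force: 110.0
```

Request:
{"fn": "send_rows", "kwargs": {
  "steps": [
    [[0.03,0,0],[0,0,0]],
    [[0.06,0,0],[0,0,0]],
    [[0.09,0,0],[0,0,0]],
    [[0.12,0,0],[0,0,0]],
    [[0.12,0,0],[0,0,0]]
  ]
}}

```text
clock: 15.23
eef_pos: [0.5343, 0.1086, 0.0696]
tool_rot: [180.0, 0.3, 8.2]
contact_force: [-8.2, -0.7, 2.5]
opening: 0.0217
gripper_force: 110.3
```

It has hit the rigid stop. I'll ramp to about 20 N.

Request:
{"fn": "send_rows", "kwargs": {
  "steps": [
    [[0.04,0,0],[0,0,0]],
    [[0.08,0,0],[0,0,0]],
    [[0.12,0,0],[0,0,0]],
    [[0.16,0,0],[0,0,0]],
    [[0.16,0,0],[0,0,0]]
  ]
}}

```text
clock: 15.65
eef_pos: [0.5344, 0.1087, 0.0696]
tool_rot: [180.0, 0.5, 8.2]
contact_force: [-13.1, -2.9, 6.4]
opening: 0.0218
gripper_force: 110.7
```

Request:
{"fn": "send_rows", "kwargs": {
  "steps": [
    [[0.04,0,0],[0,0,0]],
    [[0.08,0,0],[0,0,0]],
    [[0.12,0,0],[0,0,0]],
    [[0.16,0,0],[0,0,0]],
    [[0.16,0,0],[0,0,0]]
  ]
}}

```text
clock: 16.07
eef_pos: [0.5345, 0.1087, 0.0696]
tool_rot: [180.0, 0.7, 8.2]
contact_force: [-17.5, -2.2, 8.4]
opening: 0.0218
gripper_force: 111.1
```

Request:
{"fn": "send_rows", "kwargs": {
  "steps": [
    [[0.0,0,0],[0,0,0]],
    [[0.0,0,0],[0,0,0]],
    [[0.0,0,0],[0,0,0]],
    [[0.0,0,0],[0,0,0]],
    [[0.0,0,0],[0,0,0]]
  ]
}}

```text
clock: 16.48
eef_pos: [0.5345, 0.1087, 0.0696]
tool_rot: [180.0, 0.7, 8.2]
contact_force: [-18.2, -4.0, 8.5]
opening: 0.022
gripper_force: 111.1
```

Request:
{"fn": "send_rows", "kwargs": {
  "steps": [
    [[0.03,0,0],[0,0,0]],
    [[0.06,0,0],[0,0,0]],
    [[0.09,0,0],[0,0,0]],
    [[0.09,0,0],[0,0,0]],
    [[0.09,0,0],[0,0,0]]
  ]
}}

```text
clock: 16.9
eef_pos: [0.5345, 0.1087, 0.0695]
tool_rot: [180.0, 0.8, 8.2]
contact_force: [-19.6, -2.7, 9.8]
opening: 0.0216
gripper_force: 111.3
```

Request:
{"fn": "send_rows", "kwargs": {
  "steps": [
    [[0.0,0,0],[0,0,0]],
    [[0.0,0,0],[0,0,0]],
    [[0.0,0,0],[0,0,0]],
    [[0.0,0,0],[0,0,0]],
    [[0.0,0,0],[0,0,0]]
  ]
}}

```text
clock: 17.32
eef_pos: [0.5345, 0.1087, 0.0696]
tool_rot: [180.0, 0.8, 8.2]
contact_force: [-19.7, -3.2, 9.9]
opening: 0.0214
gripper_force: 111.3
```

Request:
{"fn": "send_rows", "kwargs": {
  "steps": [
    [[0.0,0,0],[0,0,0]],
    [[0.0,0,0],[0,0,0]],
    [[0.0,0,0],[0,0,0]],
    [[0.0,0,0],[0,0,0]],
    [[0.0,0,0],[0,0,0]]
  ]
}}

```text
clock: 17.73
eef_pos: [0.5345, 0.1087, 0.0696]
tool_rot: [180.0, 0.8, 8.2]
contact_force: [-20.4, -3.5, 9.5]
opening: 0.0217
gripper_force: 111.3
```

Request:
{"fn": "send_rows", "kwargs": {
  "steps": [
    [[0.0,0,0],[0,0,0]],
    [[0.0,0,0],[0,0,0]],
    [[0.0,0,0],[0,0,0]],
    [[0.0,0,0],[0,0,0]],
    [[0.0,0,0],[0,0,0]]
  ]
}}

```text
clock: 18.15
eef_pos: [0.5345, 0.1087, 0.0696]
tool_rot: [180.0, 0.8, 8.2]
contact_force: [-20.2, -4.1, 8.8]
opening: 0.0216
gripper_force: 111.3
```

```bash
python3 - <<'E'
from h import *
p=read_camera("top"); delta((.474,.0978,.069),8.2); save(p,"pics/seat.png")
r=R.from_euler('z',8.4,degrees=True); pin=np.array([.6436,.1218,.066])
g=p["pixels"].astype(int)
# scan along clip axis through each shoulder lateral offset, print brightness class behind pin
for lat in(-.011,.0,.011):
    print(lat,["%d:%d,%d,%d"%(d,*cv2.getRectSubPix(p["pixels"],(1,1),tuple(map(float,proj(p,pin+r.apply([-d/1e3,lat,0])))))[0,0]) for d in range(8,27,2)])
E
```

```text
pos [0.5345 0.1087 0.0696] rot [179.98   0.81   8.22] F [-19.9  -2.9   9.4] op 0.0216 gf 111.3 t 18.2
shift cm [-6.15  0.21  0.14] turn [0.02 0.81 0.02]
-0.011 ['8:85,83,89', '10:99,98,104', '12:141,139,146', '14:169,167,175', '16:177,175,183', '18:175,173,182', '20:175,172,181', '22:177,173,182', '24:179,175,184', '26:181,177,185']
0.0 ['8:109,104,105', '10:66,61,61', '12:53,49,48', '14:60,55,52', '16:85,71,54', '18:133,104,41', '20:185,141,36', '22:215,165,45', '24:198,156,74', '26:183,162,129']
0.011 ['8:84,79,76', '10:95,91,95', '12:124,121,125', '14:149,144,145', '16:166,157,153', '18:173,162,155', '20:166,158,156', '22:163,157,162', '24:166,161,167', '26:177,172,177']
```

Request:
{"fn": "send_rows", "kwargs": {
  "steps": [
    [[0.02,0,0],[0,0,0]],
    [[0.04,0,-0.02],[0,0,0]],
    [[0.06,0,-0.04],[0,0,0]],
    [[0.06,0,-0.06],[0,0,0]],
    [[0.06,0,-0.06],[0,0,0]]
  ]
}}

```text
clock: 18.62
eef_pos: [0.5346, 0.1087, 0.0698]
tool_rot: [180.0, 0.9, 8.2]
contact_force: [-20.6, -3.7, 9.0]
opening: 0.0218
gripper_force: 111.3
```

Request:
{"fn": "send_rows", "kwargs": {
  "steps": [
    [[0.0,0,0],[0,0,0]],
    [[0.0,0,0],[0,0,0]],
    [[0.0,0,0],[0,0,0]],
    [[0.0,0,0],[0,0,0]],
    [[0.0,0,0],[0,0,0]]
  ]
}}

```text
clock: 19.03
eef_pos: [0.5346, 0.1087, 0.0698]
tool_rot: [180.0, 0.9, 8.2]
contact_force: [-20.4, -4.4, 9.9]
opening: 0.0219
gripper_force: 111.3
```

Request:
{"fn": "send_rows", "kwargs": {
  "steps": [
    [[0.0,0,0],[0,0,0]],
    [[0.0,0,0],[0,0,0]],
    [[0.0,0,0],[0,0,0]],
    [[0.0,0,0],[0,0,0]],
    [[0.0,0,0],[0,0,0]]
  ]
}}

```text
clock: 19.45
eef_pos: [0.5346, 0.1087, 0.0698]
tool_rot: [180.0, 0.9, 8.2]
contact_force: [-20.7, -3.9, 9.5]
opening: 0.022
gripper_force: 111.3
```

Request:
{"fn": "send_rows", "kwargs": {
  "steps": [
    [[-0.2,0,0],[0,0,0]],
    [[-0.4,0,0],[0,0,0]],
    [[-0.6,0,0],[0,0,0]],
    [[-0.8,0,0],[0,0,0]],
    [[-1.2,0,0],[0,0,0]]
  ]
}}

```text
clock: 19.87
eef_pos: [0.5304, 0.1079, 0.0708]
tool_rot: [180.0, -0.2, 8.2]
contact_force: [0.4, 0.4, -1.4]
opening: 0.0217
gripper_force: 109.7
```

Request:
{"fn": "send_rows", "kwargs": {
  "steps": [
    [[-0.6,0,0],[0,0,0]],
    [[-1.2,0,0],[0,0,0]],
    [[-1.8,0,0],[0,0,0]],
    [[-2.4,0,0],[0,0,0]],
    [[-3,0,0],[0,0,0]]
  ]
}}

```text
clock: 20.28
eef_pos: [0.4989, 0.1035, 0.0705]
tool_rot: [180.0, -0.0, 8.2]
contact_force: [1.0, -0.1, -2.5]
opening: 0.022
gripper_force: 109.7
```

```bash
python3 - <<'E'
from h import *
p=read_camera("top"); save(p,"pics/ret.png"); delta((.433,-.2635,.14),8.5)
r=R.from_euler('z',8.4,degrees=True); pin=np.array([.6436,.1218,.066])
for lat in(-.011,.0,.011):
    print(lat,["%d:%d,%d,%d"%(d,*cv2.getRectSubPix(p["pixels"],(1,1),tuple(map(float,proj(p,pin+r.apply([-d/1e3,lat,0])))))[0,0]) for d in range(8,27,2)])
print([(np.round(d["at"]).tolist(),round(d["conf"],2)) for d in look_for(p,"clip")[:4]],proj(p,pin))
m=p["pixels"][205:325,338:438]; ys,xs=np.where(m.max(2)<50); r=cv2.minAreaRect(np.c_[xs+338,ys+205].astype(np.float32)); print("mat",r,atz(p,r[0],.004))
E
```

```text
pos [0.4977 0.1034 0.0703] rot [1.80e+02 8.00e-02 8.21e+00] F [-1.5 -0.3 -2. ] op 0.022 gf 109.7 t 20.3333
shift cm [-11.66  35.39  -6.95] turn [ 0.    0.08 -0.29]
-0.011 ['8:93,91,96', '10:78,76,82', '12:83,74,63', '14:120,95,43', '16:176,135,35', '18:226,175,48', '20:223,172,48', '22:220,169,46', '24:219,170,45', '26:220,171,46']
0.0 ['8:109,103,103', '10:68,62,60', '12:57,50,48', '14:63,57,53', '16:87,76,66', '18:130,103,48', '20:182,139,39', '22:219,168,44', '24:221,169,46', '26:220,169,48']
0.011 ['8:87,82,76', '10:87,87,90', '12:92,81,74', '14:123,97,45', '16:166,127,34', '18:207,158,42', '20:222,172,48', '22:222,172,47', '24:221,171,46', '26:220,171,46']
[([227.0, 185.0], 0.53)] [231.89179468 180.46374746]
mat ((385.7498779296875, 263.1202697753906), (108.59811401367188, 83.89716339111328), 88.5497817993164) [ 0.44061506 -0.27752529  0.004     ]
```

The held push read about 20.5 N, and the clip's back edge stayed about 14 mm behind the pin after I withdrew, so it is home. Now I'll return the fork.

Request:
{"fn": "send_rows", "kwargs": {
  "steps": [
    [[-1,0,-1.5],[0,0,0]],
    [[-2.5,0,-3.5],[0,0,0]],
    [[-4.5,0,-5.5],[0,0,0]],
    [[-6.5,1,-7],[0,0,0]],
    [[-7.5,4,-7],[0,0,0]]
  ]
}}

```text
clock: 20.8
eef_pos: [0.4315, 0.0553, 0.1444]
tool_rot: [-179.9, -0.4, 8.5]
contact_force: [0.6, -1.1, -1.9]
opening: 0.0215
gripper_force: 109.9
```

Request:
{"fn": "send_rows", "kwargs": {
  "steps": [
    [[-0.5,3.5,0],[0,0,0]],
    [[-1,7,0],[0,0,0]],
    [[-1.5,10.5,0],[0,0,0]],
    [[-2,14,0],[0,0,0]],
    [[-2.5,17,0],[0,0,0]]
  ]
}}

```text
clock: 21.22
eef_pos: [0.4305, -0.1208, 0.1409]
tool_rot: [179.9, -0.1, 8.2]
contact_force: [1.4, 0.2, -2.3]
opening: 0.0222
gripper_force: 109.9
```

Request:
{"fn": "send_rows", "kwargs": {
  "steps": [
    [[-0.4,3,0],[0,0,0]],
    [[-0.8,6,0],[0,0,0]],
    [[-1.2,9,0],[0,0,0]],
    [[-1.6,12,0],[0,0,0]],
    [[-1.6,14.4,0],[0,0,0]]
  ]
}}

```text
clock: 21.63
eef_pos: [0.4348, -0.2658, 0.1406]
tool_rot: [179.9, -0.0, 8.1]
contact_force: [1.0, -0.0, -2.2]
opening: 0.0219
gripper_force: 109.9
```

Request:
{"fn": "send_rows", "kwargs": {
  "steps": [
    [[0,0,2],[0,0,0]],
    [[0,0,4],[0,0,0]],
    [[0,0,6],[0,0,0]],
    [[0,0,8],[0,0,0]],
    [[0,0,10],[0,0,0]]
  ]
}}

```text
clock: 22.05
eef_pos: [0.4354, -0.2637, 0.0396]
tool_rot: [180.0, -0.0, 8.2]
contact_force: [0.4, 0.2, -1.8]
opening: 0.0218
gripper_force: 109.9
```

```bash
python3 - <<'E'
from h import *
read_camera("side");read_camera("side");delta((.433,-.2635,.0115),8.5)
E
```

```text
pos [ 0.4327 -0.2615  0.0366] rot [-179.66    0.33    8.2 ] F [-0.3  0.2 -0.6] op 0.0219 gf 109.8 t 22.15
shift cm [0.01 0.21 2.5 ] turn [-0.34  0.33 -0.3 ]
```

Request:
{"fn": "send_rows", "kwargs": {
  "steps": [
    [[0,0,0.5],[0,0,0]],
    [[0,0,1.2],[0,0,0]],
    [[0,0,1.8],[0,0,0]],
    [[0,0,2.3],[0,0,0]],
    [[0,0,2.6],[0,0,0]]
  ]
}}

```text
clock: 22.57
eef_pos: [0.4353, -0.2634, 0.0142]
tool_rot: [180.0, -0.0, 8.2]
contact_force: [-0.6, -0.4, -2.5]
opening: 0.022
gripper_force: 109.8
```

Request:
{"fn": "send_rows", "kwargs": {
  "steps": [
    [[0,0,0],[0,0,0]],
    [[0,0,0],[0,0,0]],
    [[0,0,0.05],[0,0,0]],
    [[0,0,0.1],[0,0,0]],
    [[0,0,0.1],[0,0,0]]
  ]
}}

```text
clock: 22.98
eef_pos: [0.4354, -0.2635, 0.0136]
tool_rot: [180.0, -0.0, 8.2]
contact_force: [0.7, 0.5, -1.8]
opening: 0.0215
gripper_force: 109.8
```

Request:
{"fn": "send_rows", "kwargs": {
  "steps": [
    [[0,0,0.05],[0,0,0]],
    [[0,0,0.1],[0,0,0]],
    [[0,0,0.15],[0,0,0]],
    [[0,0,0.2],[0,0,0]],
    [[0,0,0.25],[0,0,0]]
  ]
}}

```text
clock: 23.4
eef_pos: [0.4353, -0.2634, 0.0112]
tool_rot: [180.0, 0.0, 8.2]
contact_force: [-1.8, 1.1, 3.6]
opening: 0.0215
gripper_force: 110.5
```

Request:
{"fn": "send_rows", "kwargs": {
  "steps": [
    [[0,0,0.05],[0,0,0]],
    [[0,0,0.1],[0,0,0]],
    [[0,0,0.1],[0,0,0]],
    [[0,0,0.1],[0,0,0]],
    [[0,0,0.1],[0,0,0]]
  ]
}}

```text
clock: 23.82
eef_pos: [0.4353, -0.2634, 0.0112]
tool_rot: [180.0, -0.0, 8.2]
contact_force: [-3.8, 2.2, 6.5]
opening: 0.0218
gripper_force: 111.1
```

The fork is on the mat. I'll open the gripper, rise, and move back.

Request:
{"fn": "send_rows", "kwargs": {
  "steps": [
    [[0,0,-0.1],[0,0,0]],
    [[0,0,-0.1],[0,0,0]],
    [[0,0,-0.1],[0,0,0]],
    [[0,0,-0.1],[0,0,0]],
    [[0,0,-0.1],[0,0,0]]
  ],
  "gripper": 0,
  "squeeze": 20
}}

```text
clock: 24.23
eef_pos: [0.4353, -0.2634, 0.0108]
tool_rot: [180.0, -0.0, 8.2]
contact_force: [-0.3, -0.8, -0.3]
opening: 0.0806
gripper_force: 0.0
```

Request:
{"fn": "send_rows", "kwargs": {
  "steps": [
    [[0,0,0],[0,0,0]],
    [[0,0,0],[0,0,0]],
    [[0,0,0],[0,0,0]],
    [[0,0,0],[0,0,0]],
    [[0,0,0],[0,0,0]]
  ]
}}

```text
clock: 24.65
eef_pos: [0.4353, -0.2634, 0.0109]
tool_rot: [180.0, 0.0, 8.2]
contact_force: [-0.6, 0.1, -0.1]
opening: 0.0852
gripper_force: 0.0
```

Request:
{"fn": "send_rows", "kwargs": {
  "steps": [
    [[0,0,-1.5],[0,0,0]],
    [[0,0,-4],[0,0,0]],
    [[0,0,-7],[0,0,0]],
    [[0,0,-10],[0,0,0]],
    [[0,0,-13],[0,0,0]]
  ]
}}

```text
clock: 25.07
eef_pos: [0.435, -0.2631, 0.1421]
tool_rot: [-180.0, 0.0, 8.2]
contact_force: [0.1, 0.5, 0.2]
opening: 0.0852
gripper_force: 0.0
```

Request:
{"fn": "send_rows", "kwargs": {
  "steps": [
    [[-1.5,3,0],[0,0,0]],
    [[-3,6,0],[0,0,0]],
    [[-4.5,9,0],[0,0,0]],
    [[-6,12,0],[0,0,0]],
    [[-6,12,0],[0,0,0]]
  ]
}}

```text
clock: 25.48
eef_pos: [0.3908, -0.3958, 0.1409]
tool_rot: [179.8, 0.1, 7.9]
contact_force: [0.9, 0.3, -0.3]
opening: 0.0851
gripper_force: 0.0
```

```bash
python3 - <<'E'
from h import *
import time
for _ in range(8): read_camera("side")
p=read_camera("top"); save(p,"pics/end.png"); delta((.3,-.3,.14),8.5); im=p["pixels"]
red=((im[...,0]>90)&(im[...,1]<60)&(im[...,2]<60)).astype(np.uint8); red[:,:340]=0;red[:,435:]=0
red[:215]=0; red[320:]=0
r=cv2.minAreaRect(np.argwhere(red)[:,::-1].astype(np.float32)); print(r,atz(p,r[0],.034))
rr=R.from_euler('z',8.4,degrees=True); pin=np.array([.6436,.1218,.066])
print(["%d:%d,%d,%d"%(d,*cv2.getRectSubPix(im,(1,1),tuple(map(float,proj(p,pin+rr.apply([-d/1e3,.011,0])))))[0,0]) for d in range(8,27,2)])
for t in("wrench","wheel","grease_jar","fork","clip"): print(t,[(np.round(d["at"]).tolist(),round(d["conf"],2)) for d in look_for(p,t)[:2]])
E
```

```text
pos [ 0.3935 -0.3898  0.1411] rot [ 1.7999e+02 -1.0000e-02  8.3000e+00] F [ 0.1 -0.   0.8] op 0.0857 gf 0.0 t 25.9333
shift cm [ -7.95 -10.24   0.1 ] turn [ 0.01 -0.01 -0.2 ]
((385.08563232421875, 269.98492431640625), (44.37318801879883, 9.674049377441406), 79.99201965332031) [ 0.42575903 -0.26535126  0.034     ]
['8:81,77,71', '10:84,82,85', '12:86,77,67', '14:118,93,42', '16:159,121,33', '18:197,151,40', '20:213,163,43', '22:212,163,43', '24:211,162,42', '26:210,162,42']
wrench [([406.0, 180.0], 0.6), ([323.0, 124.0], 0.53)]
wheel [([113.0, 252.0], 0.89)]
grease_jar [([319.0, 126.0], 0.88)]
fork [([386.0, 265.0], 0.66), ([291.0, 258.0], 0.6)]
clip [([235.0, 183.0], 0.62)]
```

```bash
python3 -c "
from cell import close_job
print(close_job())"
```

```text
the job is handed in; nothing more can be done
None
```

The clip is snapped home on the pin and was held there for over a second at about 20 N (wrist-sensor reading); the fork is lying on the mat, released, and the job is handed in with no verdict returned.

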